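# Reload sample vials in reverse order

## Robot

A 6-joint arm with a two-finger parallel gripper is mounted at the origin on the work surface. World frame = base frame: x ahead of the robot, y to its left, z up, the work surface at z = 0. Lengths are in m, angles in rad, forces in N, time in s.
With the tool pointing down it reaches from about 0.375 to 0.9 m from the base axis. Payload 3.1 kg.
Tool frame: the origin (TCP) lies midway between the tips of the shut fingers; the grasp point (between the pads) lies 19 mm behind it (manip.grasp_offset is the distance from the TCP to the grasp point, in m); z points along the fingers, y is the line along which they close (so a half turn about z gives the same grasp; the last joint's range is limited). The gripper opens to 85 mm and grips with 20 to 120 N. Pads are 22 mm wide; open, the fingers measure 114 mm over their backs; the gripper's body (76 mm by 85 mm) begins 54 mm behind the grasp point. The pads swing forward as they close: fully open they stand 13 mm farther back than shut.
Start: joints at [0.941, 0.527, 1.433, -0, 1.181, -0.178], TCP at [0.273, 0.562, 0.231] pointing down, gripper open.
Joint ranges: [-3.08, 3.08], [-0.75, 2.2], [0.22, 2.44], [-1.43, 4.57], [0, 2.65], [-2.85, 2.85]. Speed limits (rad/s): [2.79, 2.79, 3.14, 3.14, 3.14, 3.14].

## Interface

Orientations are given as a unit quaternion [x, y, z, w].
In Python, from station import sensors, cams, order, manip gives the robot as it stands.
- The arm moves only by the tool move_arm, never from a script. Its argument "targets" is a list of rows, each an object of numbers: "dx", "dy", "dz": the shift along the world's x, y, z normalised to -1 to 1, where 1 is 25 mm; "rx", "ry", "rz": the turn, a rotation vector about the world's x, y, z normalised to -1 to 1, where 1 is 30 degrees. A call has exactly 10 rows; each row shifts and turns the commanded pose from where the row before left it; what a row does not reach is not made up. A row lasts 1/8 s, in which the tool goes at most 62.5 mm and 10.7 degrees, less where a joint would pass 70% of its speed; a pose out of reach is approached as far as the arm can. A call with a number of a shift or a turn outside -1 to 1 is refused whole. A call with a gripper value outside its range is refused whole. "claw" is the opening in per cent of the stroke, from 0 (shut) to 100 (fully open), set as the call begins (left out, the last holds). The fingers move at their own pace and stop on an object; "newtons" is the grip in N (left out, the last holds). Time passes only in rows, so rows that do not move let the fingers close, or fill a call up. It gives the time, the measured TCP pose, the force, the opening and the grip force at its end, in the units of the state.
- sensors.sense(): the state, without advancing time (a new reading comes with each control period).
- cams.snapshot(name): name is "side" or "top"; returns the picture (420x560x3 uint8, red, green, blue); there is no depth.
- cams.camera_model(name): a dict with "fx", "fy", "cx", "cy" (pixels), "extrinsics" (4x4, takes a point from world to camera coordinates). Camera axes: x right, y down, z forward; pixel columns grow to the right and rows downward; lengths in m; the calibration is good to about 2 mm. A picture is of the moment at which its call begins. camera_model takes no time and is no camera call.
- order.sign_off(): hands the job in; it is judged then, once.
The state is a dict: "t": time; "q": joint angles; "qd": joint speeds; "tau": joint torques, N m; "tcp_pos": TCP position; "tool_rot": TCP orientation; "force": force on the tool from outside, world axes, zero at the start; "ft_torque": the same for the moment, N m; "finger_gap": opening from 0.0 (shut) to 1.0 (fully open); "gripper_force": force on a finger pad.
Only numpy, scipy, OpenCV 4.12 (cv2) and the standard library are available. Lean on these libraries where they do the work, as an engineer would, in place of code of your own. Each camera call takes 0.05 s, during which the arm holds its last target. There are 200 camera calls.

## Task

Move the four sample vials from the cups on the aluminium rail into the four wells of the white rack, one per well and in reverse order: the vial that stood nearest the black end block of the rail goes into the well farthest from the black end block of the rack, and so on, until the one that stood farthest is in the well next to the black block. Keep the vials upright, leave each standing on the floor of its well, and leave the camera where it is.

Things in the scene. Friction and masses are not known exactly. Their poses are not given: they have to be found in the camera images.
- vial_red_mid (a point): Centre (half-way up) of the loose upright amber glass sample vial with the red screw cap: round, 32 mm diameter, 88 mm tall (this point is 44 mm above its underside; the red cap, 30 mm diameter, is the top 20 mm), about 70 g, white label band. z up along the vial. At the start it stands in the cup with the red rim.
- vial_yellow_mid (a point): Centre (half-way up) of the loose upright amber glass sample vial with the yellow screw cap: round, 32 mm diameter, 88 mm tall (this point is 44 mm above its underside; the yellow cap, 30 mm diameter, is the top 20 mm), about 70 g, white label band. z up along the vial. At the start it stands in the cup with the yellow rim.
- vial_green_mid (a point): Centre (half-way up) of the loose upright amber glass sample vial with the green screw cap: round, 32 mm diameter, 88 mm tall (this point is 44 mm above its underside; the green cap, 30 mm diameter, is the top 20 mm), about 70 g, white label band. z up along the vial. At the start it stands in the cup with the green rim.
- vial_blue_mid (a point): Centre (half-way up) of the loose upright amber glass sample vial with the blue screw cap: round, 32 mm diameter, 88 mm tall (this point is 44 mm above its underside; the blue cap, 30 mm diameter, is the top 20 mm), about 70 g, white label band. z up along the vial. At the start it stands in the cup with the blue rim.
- cup_red: Fixed shallow square cup with red rim and white floor, 56 x 56 mm, rim 14 mm above its origin, inside 48 x 48 mm, floor 4 mm above its origin; one of four that sit 60 mm apart in a row on the aluminium source rail. Which colour is where along the rail changes from start to start. Origin: centre of its underside, 12 mm above the bench. x axis: along the row, pointing away from the black block at the end of the source rail; z up. It stays put when its vial is taken.
- cup_yellow: Fixed shallow square cup with yellow rim and white floor, 56 x 56 mm, rim 14 mm above its origin, inside 48 x 48 mm, floor 4 mm above its origin; one of four that sit 60 mm apart in a row on the aluminium source rail. Which colour is where along the rail changes from start to start. Origin: centre of its underside, 12 mm above the bench. x axis: along the row, pointing away from the black block at the end of the source rail; z up. It stays put when its vial is taken.
- cup_green: Fixed shallow square cup with green rim and white floor, 56 x 56 mm, rim 14 mm above its origin, inside 48 x 48 mm, floor 4 mm above its origin; one of four that sit 60 mm apart in a row on the aluminium source rail. Which colour is where along the rail changes from start to start. Origin: centre of its underside, 12 mm above the bench. x axis: along the row, pointing away from the black block at the end of the source rail; z up. It stays put when its vial is taken.
- cup_blue: Fixed shallow square cup with blue rim and white floor, 56 x 56 mm, rim 14 mm above its origin, inside 48 x 48 mm, floor 4 mm above its origin; one of four that sit 60 mm apart in a row on the aluminium source rail. Which colour is where along the rail changes from start to start. Origin: centre of its underside, 12 mm above the bench. x axis: along the row, pointing away from the black block at the end of the source rail; z up. It stays put when its vial is taken.
- rack: Fixed white receiving rack, 244 x 64 mm, on the bench, with a row of four open square wells, dark inside, each 56 x 56 mm, 60 mm apart. Origin: centre of the underside of the white part, on the bench. x axis: along the row, pointing away from the black block (34 mm tall) at its end; well centres at x = -90 (next to the black block), -30, +30 and +90 mm, y = 0; well floor 6 mm and wall tops 18 mm above the bench. z up.
- rail: Fixed flat aluminium source rail, 272 x 66 x 12 mm, on the bench, carrying the four cups at x = -90 (next to its black block), -30, +30 and +90 mm. Origin: on the bench under the middle of the row of cups. x axis: along the row, pointing away from the black block (34 mm tall) at its end; z up. The rail and the rack may be on either side.
- camera_mid (a point): Middle of the loose black camera (about 115 mm wide, 75 mm front to back with the lens, 80 mm tall, 0.6 kg) that stands on the bench between the two rows; this point is 33 mm above the bench. Not part of the job: leave it standing where it is.
Mind the look-alikes: they are no part of the job. Leave any purple look-alike of the part that bears vial_red_mid alone.

How it is judged:
At the end, for the whole second after the job is handed in: Each vial stands upright (within 0.1 rad), at rest, on the floor of its own well of the white rack, centre within 15 mm of the well centre along and across the row, in the reverse of the order in which their cups sit on the rail, both counted from the black end blocks (((x of cup_red in the frame of rail between -0.11 and -0.07 m and x of vial_red_mid in the frame of rack between 0.075 and 0.105 m) or (x of cup_red in the frame of rail between -0.05 and -0.01 m and x of vial_red_mid in the frame of rack between 0.015 and 0.045 m) or (x of cup_red in the frame of rail between 0.01 and 0.05 m and x of vial_red_mid in the frame of rack between -0.045 and -0.015 m) or (x of cup_red in the frame of rail between 0.07 and 0.11 m and x of vial_red_mid in the frame of rack between -0.105 and -0.075 m)) and ((x of cup_yellow in the frame of rail between -0.11 and -0.07 m and x of vial_yellow_mid in the frame of rack between 0.075 and 0.105 m) or (x of cup_yellow in the frame of rail between -0.05 and -0.01 m and x of vial_yellow_mid in the frame of rack between 0.015 and 0.045 m) or (x of cup_yellow in the frame of rail between 0.01 and 0.05 m and x of vial_yellow_mid in the frame of rack between -0.045 and -0.015 m) or (x of cup_yellow in the frame of rail between 0.07 and 0.11 m and x of vial_yellow_mid in the frame of rack between -0.105 and -0.075 m)) and ((x of cup_green in the frame of rail between -0.11 and -0.07 m and x of vial_green_mid in the frame of rack between 0.075 and 0.105 m) or (x of cup_green in the frame of rail between -0.05 and -0.01 m and x of vial_green_mid in the frame of rack between 0.015 and 0.045 m) or (x of cup_green in the frame of rail between 0.01 and 0.05 m and x of vial_green_mid in the frame of rack between -0.045 and -0.015 m) or (x of cup_green in the frame of rail between 0.07 and 0.11 m and x of vial_green_mid in the frame of rack between -0.105 and -0.075 m)) and ((x of cup_blue in the frame of rail between -0.11 and -0.07 m and x of vial_blue_mid in the frame of rack between 0.075 and 0.105 m) or (x of cup_blue in the frame of rail between -0.05 and -0.01 m and x of vial_blue_mid in the frame of rack between 0.015 and 0.045 m) or (x of cup_blue in the frame of rail between 0.01 and 0.05 m and x of vial_blue_mid in the frame of rack between -0.045 and -0.015 m) or (x of cup_blue in the frame of rail between 0.07 and 0.11 m and x of vial_blue_mid in the frame of rack between -0.105 and -0.075 m)) and y of vial_red_mid in the frame of rack between -0.015 and 0.015 m and z of each of vial_red_mid, vial_yellow_mid, vial_green_mid, vial_blue_mid in the frame of rack below 0.054 m and angle between each of vial_red_mid, vial_yellow_mid, vial_green_mid, vial_blue_mid's own z axis and vertical below 0.1 rad and linear speed of each of vial_red, vial_yellow, vial_green, vial_blue below 0.02 m/s and y of vial_yellow_mid in the frame of rack between -0.015 and 0.015 m and y of vial_green_mid in the frame of rack between -0.015 and 0.015 m and y of vial_blue_mid in the frame of rack between -0.015 and 0.015 m); the robot touches nothing.
It fails at once if a vial is tipped over (angle between any of vial_red_mid, vial_yellow_mid, vial_green_mid, vial_blue_mid's own z axis and vertical above 0.8 rad).
It fails at once if the camera is pushed more than 25 mm or knocked over (distance of camera_mid from where it was at the start of the episode above 0.025 m or angle between camera_mid's own z axis and vertical above 0.5 rad).
It also fails if it takes over 109 s, if anything falls off the work surface, if the arm or the gripper's body presses on something with over 40 N, if the wrist force passes 120 N, or if a joint passes its speed limit or range.

## Working session

There is one attempt and no reset: what is moved stays moved. The work goes in short steps, Python scripts to look and compute and a tool call to move; the robot and the scene stay as the last step left them, time stands still between calls to the robot, and variables do not carry over. Pictures are saved under pics/ and viewed, at most 14 in all, crops included, and the job is handed in when it is done.

Besides the shell and the picture viewer there is one more tool, called after ">>>" as name(argument=value, ...) on one line, values as JSON. move_arm: Moves the arm, as the interface text tells. Scaled input: -1 to 1 covers 25 mm each way for a shift and 30 degrees each way for a turn. Its arguments: {"type":"object","properties":{"targets":{"type":"array"},"claw":{"type":"number"},"newtons":{"type":"number"}},"required":["targets"]}

```bash
mkdir -p pics
python3 - <<'E'
from station import sensors,cams,order,manip
import cv2,numpy as np
s=sensors.sense();print({k:np.round(v,3).tolist() for k,v in s.items()},manip.grasp_offset)
for n in("top","side"):
    im=cams.snapshot(n);cv2.imwrite(f"pics/{n}0.png",im[:,:,::-1])
    m=cams.camera_model(n);print(n,m["fx"],m["cx"],m["cy"],np.round(m["extrinsics"],3).tolist())
E
```

```text
{'t': 0.0, 'q': [0.94, 0.528, 1.434, 0.0, 1.181, -0.179], 'qd': [-0.002, -0.0, -0.0, -0.001, -0.001, -0.0], 'tau': [0.0, -44.235, -17.802, -0.0, 0.008, 0.0], 'tcp_pos': [0.272, 0.562, 0.23], 'tool_rot': [0.224, 0.975, -0.001, -0.0], 'force': [-0.57, 0.18, -0.528], 'ft_torque': [-0.019, 0.033, -0.017], 'gripper_force': 0.0, 'finger_gap': 1.001} 0.0187
top 540.3829209504962 272.07235894915095 213.95105385749625 [[0.115, -0.993, 0.004, -0.021], [-0.97, -0.113, -0.213, 0.541], [0.212, 0.021, -0.977, 1.027], [0.0, 0.0, 0.0, 1.0]]
side 505.4219872048678 285.6440599966571 208.53956014951873 [[0.989, -0.146, 0.014, -0.543], [-0.082, -0.635, -0.768, 0.122], [0.121, 0.759, -0.64, 1.27], [0.0, 0.0, 0.0, 1.0]]
```

View pics/top0.png

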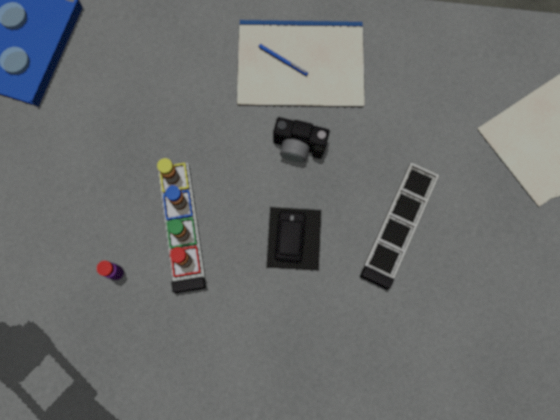

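View pics/side0.png

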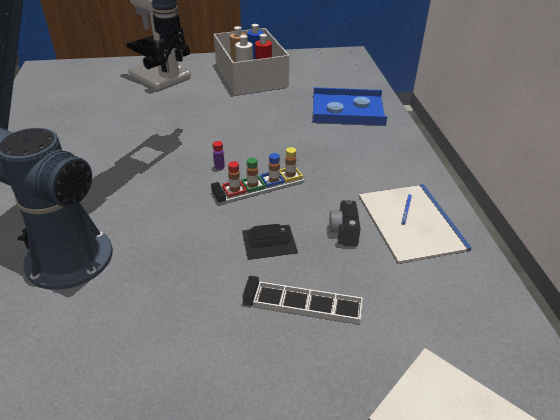

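The top view shows the rail with its black block at (188,285), then red (183,262), green (182,233), blue (178,205) and yellow (173,177). The rack's black block is at (377,278), with wells at (386,260), (397,234), (407,208) and (418,182). There are two red-capped vials: (181,256), in the red cup, is the right one. (108,270) has a purple body and stands loose, so it is the look-alike. I'll confirm that in a crop while measuring.

```bash
cat > h.py <<'E'
import cv2,numpy as np
from station import sensors,cams
def ray(n,uv,z):
    m=cams.camera_model(n);E=np.array(m["extrinsics"]);R,t=E[:3,:3],E[:3,3]
    d=R.T@np.array([(uv[0]-m["cx"])/m["fx"],(uv[1]-m["cy"])/m["fy"],1]);c=-R.T@t
    return c+d*(z-c[2])/d[2]
def proj(n,p):
    m=cams.camera_model(n);E=np.array(m["extrinsics"]);q=E[:3,:3]@p+E[:3,3]
    return np.array([m["fx"]*q[0]/q[2]+m["cx"],m["fy"]*q[1]/q[2]+m["cy"]])
H={"red":[(0,8),(172,180)],"yellow":[(22,35)],"green":[(50,85)],"blue":[(100,125)]}
def mask(im,c,s=120,v=50):
    h=cv2.cvtColor(im,cv2.COLOR_RGB2HSV);o=0
    for a,b in H[c]:o=o|cv2.inRange(h,(a,s,v),(b,255,255))
    return o
def blobs(mk,amin=15):
    n,l,st,ce=cv2.connectedComponentsWithStats(mk)
    return [(ce[i],st[i]) for i in range(1,n) if st[i][4]>=amin]
E
python3 - <<'E'
from h import *
im=cv2.cvtColor(cv2.imread("pics/top0.png"),cv2.COLOR_BGR2RGB)
a=cv2.resize(im[150:300,90:210],None,fx=4,fy=4,interpolation=cv2.INTER_CUBIC)
cv2.imwrite("pics/crop1.png",a[:,:,::-1])
sd=cv2.cvtColor(cv2.imread("pics/side0.png"),cv2.COLOR_BGR2RGB)
for c in H:
    for n,i in(("top",im),("side",sd)):
        for ce,st in blobs(mask(i,c)):
            print(c,n,ce.round(1),st[:5],ray(n,ce,.104).round(3),ray(n,ce,.094).round(3))
hsv=cv2.cvtColor(im,cv2.COLOR_RGB2HSV)
w=cv2.inRange(hsv,(0,0,150),(180,60,255));w[:,:350]=0;w[:,450:]=0;w[:150]=0;w[300:]=0
cs,_=cv2.findContours(w,cv2.RETR_CCOMP,cv2.CHAIN_APPROX_NONE)
for c in cs:
    if cv2.contourArea(c)>100:
        P=np.array([ray("top",p[0],.018)[:2] for p in c],np.float32)*1000
        r=cv2.minAreaRect(P);print(np.round(r[0],1),np.round(r[1],1),round(r[2],1),c.reshape(-1,2).mean(0))
E
```

```text
red top [179.1 253.9] [170 246  27  18 247] [0.433 0.206 0.104] [0.434 0.208 0.094]
red top [104.4 267.9] [ 97 261  16  15 192] [0.39  0.341 0.104] [0.391 0.344 0.094]
red top [187.4 273.7] [179 272  17   4  23] [0.398 0.185 0.104] [0.399 0.186 0.094]
red side [263.2  49.6] [255  40  17  19 258] [0.603 0.996 0.104] [0.606 1.02  0.094]
red side [217.4 145.5] [213 141  10  10  82] [0.391 0.308 0.104] [0.39  0.324 0.094]
red side [233.3 166.6] [228 161  11  12 105] [0.429 0.195 0.104] [0.43  0.209 0.094]
red side [234.  189.7] [222 181  25  16 118] [0.424 0.09  0.104] [0.425 0.103 0.094]
yellow top [165.2 166.5] [158 159  19  19 179] [0.6   0.259 0.104] [0.603 0.261 0.094]
yellow side [290.8 152. ] [286 147  10  11  87] [0.599 0.247 0.104] [0.602 0.262 0.094]
yellow side [290.6 175.4] [280 168  22  14  93] [0.581 0.133 0.104] [0.583 0.147 0.094]
green top [174.9 225.9] [168 219  15  15 168] [0.485 0.222 0.104] [0.487 0.224 0.094]
green side [251.6 160.3] [247 158  10   6  44] [0.483 0.219 0.104] [0.484 0.234 0.094]
blue top [34.  44.1] [   0    0   80  105 4536] [0.829 0.569 0.104] [0.8
[... 374 characters left out ...]
. ] [  17    0   39   68 1730] [-0.336  1.266  0.104] [-0.345  1.294  0.094]
blue side [348.6  29.1] [ 240    0  190   92 9719] [1.001 1.179 0.104] [1.008 1.205 0.094]
blue side [253.5  38.9] [247  30  16  29 152] [0.575 1.112 0.104] [0.578 1.137 0.094]
blue side [348.1 106.4] [ 313   87   74   38 2176] [0.83  0.494 0.104] [0.836 0.512 0.094]
blue side [273.9 157.8] [269 153  10  11  90] [0.547 0.224 0.104] [0.549 0.238 0.094]
blue side [271.1 180.1] [260 173  24  14  97] [0.526 0.119 0.104] [0.527 0.133 0.094]
blue side [446.1 217.1] [421 184  50  64 224] [ 0.936 -0.088  0.104] [ 0.943 -0.077  0.094]
blue side [407.8 202.5] [405 195   6  17  43] [ 0.861 -0.02   0.104] [ 0.866 -0.009  0.094]
```

View pics/crop1.png

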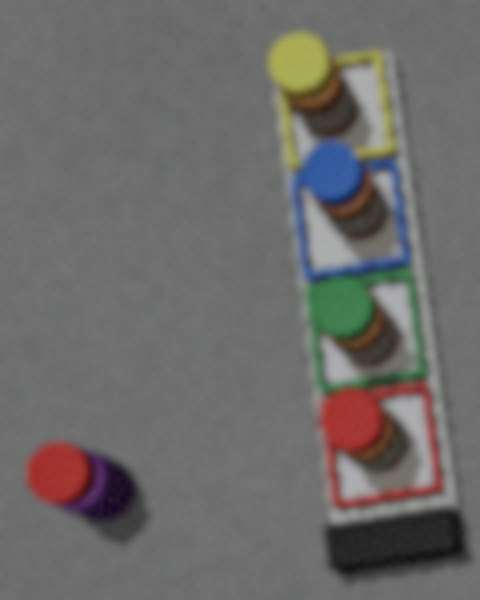

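The crop confirms it: the amber vial with the red cap stands in the red cup, and the free-standing vial with the purple body is the look-alike. Next I'll measure the rack and rail axes and the cap centres.

Run:
```python
from h import *
im=cv2.cvtColor(cv2.imread("pics/top0.png"),cv2.COLOR_BGR2RGB)
g=cv2.cvtColor(im,cv2.COLOR_RGB2GRAY)
print(g[170:280:20,430],g[245,380:420])
def hull(n,mk,z,name):
    for c in cv2.findContours(mk,cv2.RETR_EXTERNAL,cv2.CHAIN_APPROX_NONE)[0]:
        if cv2.contourArea(c)>60:
            P=np.array([ray(n,p[0],z)[:2] for p in c],np.float32)*1000
            r=cv2.minAreaRect(P);print(name,np.round(r[0],1),np.round(r[1],1),round(r[2],1))
k=np.zeros_like(g);cv2.fillPoly(k,[np.array([[350,300],[350,150],[450,150],[450,300]])],255)
hull("top",((g>115)*255).astype(np.uint8)&k,.018,"rackwhite")
hull("top",((g<50)*255).astype(np.uint8)&k,.018,"dark")
for c,x0,y0 in(("red",165,240),("green",165,213),("blue",160,180),("yellow",155,155)):
    mk=np.zeros_like(g);mk[y0:y0+24,x0:x0+28]=255
    mk&=mask(im,c);mk=cv2.morphologyEx(mk,cv2.MORPH_OPEN,cv2.getStructuringElement(cv2.MORPH_ELLIPSE,(9,9)))
    for ce,st in blobs(mk):print(c,ce,st,ray("top",ce,.102).round(4))
k=np.zeros_like(g);k[150:300,150:215]=255
hull("top",((g<45)*255).astype(np.uint8)&k,.034,"raildark")
r=mask(im,"red")|mask(im,"green",90)|mask(im,"blue")|mask(im,"yellow",90)
hull("top",cv2.morphologyEx(r&k,cv2.MORPH_CLOSE,np.ones((9,9))),.026,"rims")
```

```text
[123 144 108 109 111 113] [ 52  68  89 106 117 120 123 123 122 130 138 144 145 138 126 107  86  62
  48  34  27  41  79 119 133 136 142 148 136 118 111 112 112 110 110 110
 110 112 113 110]
rackwhite [ 571.1 -230.3] [ 70.1 246.6] 70.7
dark [ 440.4 -183. ] [63.3 25.6] 71.0
dark [ 482.8 -195.9] [43.3 43. ] 71.2
dark [ 538.8 -215.6] [43.2 42.8] 70.9
dark [ 595.  -235.3] [42.9 42.8] 70.5
dark [ 651.3 -254.9] [43.1 41.7] 70.5
red [177.75369458 254.7044335 ] [170 247  16  17 203] [0.4313 0.2086 0.102 ]
green [173.86153846 225.57692308] [168 219  12  14 130] [0.486  0.2245 0.102 ]
blue [172.55629139 192.8807947 ] [166 186  14  15 151] [0.5496 0.237  0.102 ]
yellow [164.9689441  166.08074534] [158 159  15  15 161] [0.6016 0.2601 0.102 ]
raildark [381.1 190.1] [22.9 65.1] 15.4
rims [441.2 210.8] [47.6 55. ] 18.2
rims [510.9 227. ] [43.2 66.3] 37.3
rims [600.4 255.9] [94.7 57.7] 20.8
```

Measured poses, which agree with the known sizes (well pitch 59.5 mm, caps consistent across the two views):
- **Rack:** centre about (568,-228) mm, row angle -19.3°.
- **Rail:** row angle about 16°.
- **Caps:** red (431,209), green (486,224), blue (550,237), yellow (602,260).

I'll take red first, closing across the row.

>>> move_arm(targets=[{"dx": 0.32, "dy": -0.8, "rz": 0.35}, {"dx": 0.32, "dy": -0.8, "rz": 0.35}, {"dx": 0.32, "dy": -0.8, "rz": 0.35}, {"dx": 0.32, "dy": -0.8, "rz": 0.35}, {"dx": 0.32, "dy": -0.8}, {"dx": 0.32, "dy": -0.8}, {"dx": 0.32, "dy": -0.8}, {"dx": 0.32, "dy": -0.8}, {"dx": 0.32, "dy": -0.8}, {"dx": 0.32, "dy": -0.8}], claw=100, newtons=40)

```text
schema error: expected keys dx, dy, dz, rx, ry, rz
```

>>> move_arm(targets=[{"dx": 0.32, "dy": -0.8, "dz": 0, "rx": 0, "ry": 0, "rz": 0.35}, {"dx": 0.32, "dy": -0.8, "dz": 0, "rx": 0, "ry": 0, "rz": 0.35}, {"dx": 0.32, "dy": -0.8, "dz": 0, "rx": 0, "ry": 0, "rz": 0.35}, {"dx": 0.32, "dy": -0.8, "dz": 0, "rx": 0, "ry": 0, "rz": 0.35}, {"dx": 0.32, "dy": -0.8, "dz": 0, "rx": 0, "ry": 0, "rz": 0}, {"dx": 0.32, "dy": -0.8, "dz": 0, "rx": 0, "ry": 0, "rz": 0}, {"dx": 0.32, "dy": -0.8, "dz": 0, "rx": 0, "ry": 0, "rz": 0}, {"dx": 0.32, "dy": -0.8, "dz": 0, "rx": 0, "ry": 0, "rz": 0}, {"dx": 0.32, "dy": -0.8, "dz": 0, "rx": 0, "ry": 0, "rz": 0}, {"dx": 0.32, "dy": -0.8, "dz": 0, "rx": 0, "ry": 0, "rz": 0}], claw=100, newtons=40)

```text
t: 1.35
tcp_pos: [0.3532, 0.361, 0.2313]
tool_rot: [-0.139, 0.99, -0.0, -0.0]
force: [0.4, -0.3, -0.4]
finger_gap: 1.0
gripper_force: 0.0
```

>>> move_arm(targets=[{"dx": 0.45, "dy": -0.87, "dz": 0, "rx": 0, "ry": 0, "rz": 0}, {"dx": 0.45, "dy": -0.87, "dz": 0, "rx": 0, "ry": 0, "rz": 0}, {"dx": 0.45, "dy": -0.87, "dz": 0, "rx": 0, "ry": 0, "rz": 0}, {"dx": 0.45, "dy": -0.87, "dz": 0, "rx": 0, "ry": 0, "rz": 0}, {"dx": 0.45, "dy": -0.87, "dz": 0, "rx": 0, "ry": 0, "rz": 0}, {"dx": 0.45, "dy": -0.87, "dz": 0, "rx": 0, "ry": 0, "rz": 0}, {"dx": 0.45, "dy": -0.87, "dz": 0, "rx": 0, "ry": 0, "rz": 0}, {"dx": 0, "dy": 0, "dz": -0.5, "rx": 0, "ry": 0, "rz": 0}, {"dx": 0, "dy": 0, "dz": -0.5, "rx": 0, "ry": 0, "rz": 0}, {"dx": 0, "dy": 0, "dz": 0, "rx": 0, "ry": 0, "rz": 0}])

```text
t: 2.6
tcp_pos: [0.4299, 0.2102, 0.2048]
tool_rot: [-0.14, 0.99, -0.0, -0.002]
force: [-0.6, 0.9, 0.6]
finger_gap: 1.001
gripper_force: 0.0
```

>>> move_arm(targets=[{"dx": 0.04, "dy": -0.06, "dz": -0.89, "rx": 0, "ry": 0, "rz": 0}, {"dx": 0, "dy": 0, "dz": -0.89, "rx": 0, "ry": 0, "rz": 0}, {"dx": 0, "dy": 0, "dz": -0.89, "rx": 0, "ry": 0, "rz": 0}, {"dx": 0, "dy": 0, "dz": -0.89, "rx": 0, "ry": 0, "rz": 0}, {"dx": 0, "dy": 0, "dz": -0.89, "rx": 0, "ry": 0, "rz": 0}, {"dx": 0, "dy": 0, "dz": -0.89, "rx": 0, "ry": 0, "rz": 0}, {"dx": 0, "dy": 0, "dz": -0.89, "rx": 0, "ry": 0, "rz": 0}, {"dx": 0, "dy": 0, "dz": 0, "rx": 0, "ry": 0, "rz": 0}, {"dx": 0, "dy": 0, "dz": 0, "rx": 0, "ry": 0, "rz": 0}, {"dx": 0, "dy": 0, "dz": 0, "rx": 0, "ry": 0, "rz": 0}])

```text
t: 3.85
tcp_pos: [0.4332, 0.2089, 0.0515]
tool_rot: [-0.14, 0.99, 0.0, 0.001]
force: [-0.1, -0.3, 0.2]
finger_gap: 1.004
gripper_force: 0.0
```

>>> move_arm(targets=[{"dx": 0, "dy": 0, "dz": 0, "rx": 0, "ry": 0, "rz": 0}, {"dx": 0, "dy": 0, "dz": 0, "rx": 0, "ry": 0, "rz": 0}, {"dx": 0, "dy": 0, "dz": 0, "rx": 0, "ry": 0, "rz": 0}, {"dx": 0, "dy": 0, "dz": 0, "rx": 0, "ry": 0, "rz": 0}, {"dx": 0, "dy": 0, "dz": 0, "rx": 0, "ry": 0, "rz": 0}, {"dx": 0, "dy": 0, "dz": 0, "rx": 0, "ry": 0, "rz": 0}, {"dx": 0, "dy": 0, "dz": 0, "rx": 0, "ry": 0, "rz": 0}, {"dx": 0, "dy": 0, "dz": 0, "rx": 0, "ry": 0, "rz": 0}, {"dx": 0, "dy": 0, "dz": 0, "rx": 0, "ry": 0, "rz": 0}, {"dx": 0, "dy": 0, "dz": 0.2, "rx": 0, "ry": 0, "rz": 0}], claw=15)

```text
t: 5.1
tcp_pos: [0.4321, 0.2084, 0.0552]
tool_rot: [-0.14, 0.99, -0.0, -0.001]
force: [-0.2, -0.0, 0.1]
finger_gap: 0.366
gripper_force: 39.2
```

>>> move_arm(targets=[{"dx": 0, "dy": 0, "dz": 1, "rx": 0, "ry": 0, "rz": 0}, {"dx": 0, "dy": 0, "dz": 1, "rx": 0, "ry": 0, "rz": 0}, {"dx": 0, "dy": 0, "dz": 1, "rx": 0, "ry": 0, "rz": 0}, {"dx": 0, "dy": 0, "dz": 1, "rx": 0, "ry": 0, "rz": 0}, {"dx": 0, "dy": 0, "dz": 1, "rx": 0, "ry": 0, "rz": 0}, {"dx": 0, "dy": 0, "dz": 1, "rx": 0, "ry": 0, "rz": 0}, {"dx": 0.23, "dy": -0.5, "dz": 0, "rx": 0, "ry": 0, "rz": -0.2}, {"dx": 0.47, "dy": -0.98, "dz": 0, "rx": 0, "ry": 0, "rz": -0.2}, {"dx": 0.47, "dy": -0.98, "dz": 0, "rx": 0, "ry": 0, "rz": -0.2}, {"dx": 0.47, "dy": -0.98, "dz": 0, "rx": 0, "ry": 0, "rz": -0.2}])

```text
t: 6.35
tcp_pos: [0.4733, 0.1217, 0.2053]
tool_rot: [0.07, 0.998, -0.0, -0.001]
force: [0.4, -0.3, -0.7]
finger_gap: 0.36
gripper_force: 39.3
```

>>> move_arm(targets=[{"dx": 0.47, "dy": -0.98, "dz": 0, "rx": 0, "ry": 0, "rz": -0.2}, {"dx": 0.47, "dy": -0.98, "dz": 0, "rx": 0, "ry": 0, "rz": -0.18}, {"dx": 0.47, "dy": -0.98, "dz": 0, "rx": 0, "ry": 0, "rz": 0}, {"dx": 0.47, "dy": -0.98, "dz": 0, "rx": 0, "ry": 0, "rz": 0}, {"dx": 0.47, "dy": -0.98, "dz": 0, "rx": 0, "ry": 0, "rz": 0}, {"dx": 0.47, "dy": -0.98, "dz": 0, "rx": 0, "ry": 0, "rz": 0}, {"dx": 0.47, "dy": -0.98, "dz": 0, "rx": 0, "ry": 0, "rz": 0}, {"dx": 0.47, "dy": -0.98, "dz": 0, "rx": 0, "ry": 0, "rz": 0}, {"dx": 0.47, "dy": -0.98, "dz": 0, "rx": 0, "ry": 0, "rz": 0}, {"dx": 0.47, "dy": -0.98, "dz": 0, "rx": 0, "ry": 0, "rz": 0}])

```text
t: 7.6
tcp_pos: [0.5913, -0.1236, 0.2052]
tool_rot: [0.167, 0.986, 0.0, -0.0]
force: [0.5, 1.0, -0.2]
finger_gap: 0.362
gripper_force: 39.3
```

>>> move_arm(targets=[{"dx": 0.41, "dy": -0.9, "dz": 0, "rx": 0, "ry": 0, "rz": 0}, {"dx": 0.41, "dy": -0.9, "dz": 0, "rx": 0, "ry": 0, "rz": 0}, {"dx": 0.41, "dy": -0.9, "dz": 0, "rx": 0, "ry": 0, "rz": 0}, {"dx": 0.41, "dy": -0.9, "dz": 0, "rx": 0, "ry": 0, "rz": 0}, {"dx": 0.41, "dy": -0.9, "dz": 0, "rx": 0, "ry": 0, "rz": 0}, {"dx": 0.41, "dy": -0.9, "dz": 0, "rx": 0, "ry": 0, "rz": 0}, {"dx": 0, "dy": 0, "dz": -1, "rx": 0, "ry": 0, "rz": 0}, {"dx": 0, "dy": 0, "dz": -1, "rx": 0, "ry": 0, "rz": 0}, {"dx": 0, "dy": 0, "dz": -1, "rx": 0, "ry": 0, "rz": 0}, {"dx": 0, "dy": 0, "dz": -1, "rx": 0, "ry": 0, "rz": 0}])

```text
t: 8.85
tcp_pos: [0.6522, -0.2578, 0.1042]
tool_rot: [0.168, 0.986, 0.0, -0.0]
force: [0.7, 0.5, -0.2]
finger_gap: 0.363
gripper_force: 39.4
```

Run:
```python
from h import *
a=cams.snapshot("top")[150:300,350:470];b=cams.snapshot("side")[220:340,220:400]
o=np.hstack([cv2.resize(a,(400,500)),cv2.resize(cv2.copyMakeBorder(b,0,60,0,0,0),(400,500))]);cv2.imwrite("pics/p1.png",o[:,:,::-1])
print(sensors.sense()["tcp_pos"])
```

```text
[ 0.65003448 -0.25644071  0.10161648]
```

View pics/p1.png

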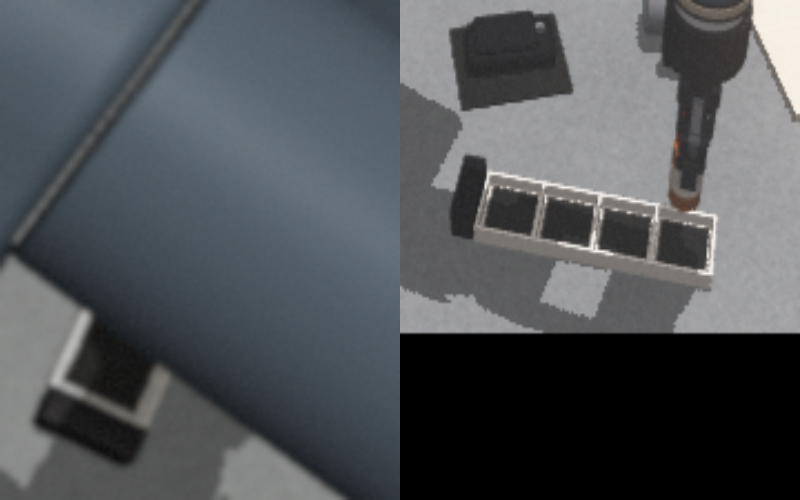

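The far well is clear and the vial hangs above it (side crop: vial at (685,195), well at (685,240)). Lowering and releasing.

>>> move_arm(targets=[{"dx": 0, "dy": 0, "dz": -0.8, "rx": 0, "ry": 0, "rz": 0}, {"dx": 0, "dy": 0, "dz": -0.7, "rx": 0, "ry": 0, "rz": 0}, {"dx": 0, "dy": 0, "dz": -0.5, "rx": 0, "ry": 0, "rz": 0}, {"dx": 0, "dy": 0, "dz": -0.3, "rx": 0, "ry": 0, "rz": 0}, {"dx": 0, "dy": 0, "dz": -0.2, "rx": 0, "ry": 0, "rz": 0}, {"dx": 0, "dy": 0, "dz": 0, "rx": 0, "ry": 0, "rz": 0}, {"dx": 0, "dy": 0, "dz": 0, "rx": 0, "ry": 0, "rz": 0}, {"dx": 0, "dy": 0, "dz": 0, "rx": 0, "ry": 0, "rz": 0}, {"dx": 0, "dy": 0, "dz": 0, "rx": 0, "ry": 0, "rz": 0}, {"dx": 0, "dy": 0, "dz": 0, "rx": 0, "ry": 0, "rz": 0}])

```text
t: 10.2
tcp_pos: [0.6526, -0.2575, 0.0432]
tool_rot: [0.168, 0.986, -0.0, 0.0]
force: [0.3, 0.8, -0.9]
finger_gap: 0.366
gripper_force: 39.4
```

Run:
```python
from h import *
b=cams.snapshot("side")[200:340,220:430]
cv2.imwrite("pics/p2.png",cv2.resize(b,(630,420))[:,:,::-1])
for w in((653,-258),(596,-238),(540,-218),(483,-198)):print(proj("side",np.array([*w,6.])/1000),proj("top",np.array([*w,18.])/1000))
s=sensors.sense();print(s["tcp_pos"],s["force"])
```

```text
[347.36068096 308.69639005] [418.80658287 182.13110544]
[321.02644613 304.49002788] [407.69391838 207.15858024]
[295.49399133 300.29812869] [396.38105022 232.23677312]
[269.89935849 296.21070383] [384.79926647 258.31655511]
[ 0.65263175 -0.25748801  0.04317872] [ 0.11038679 -0.30407286  0.00222199]
```

View pics/p2.png

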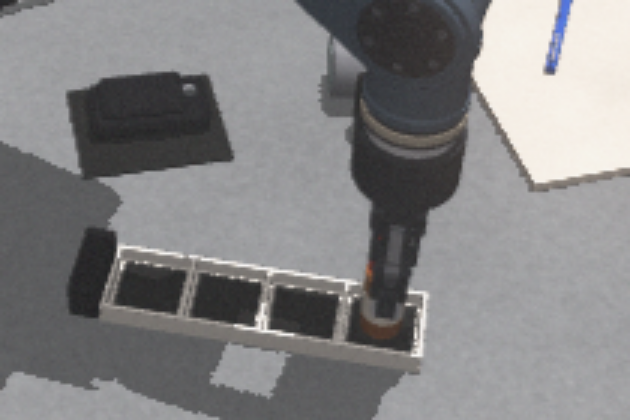

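The vial's base is inside the far well, at (382,330) against the well centre (384,326). Release and rise.

>>> move_arm(targets=[{"dx": 0, "dy": 0, "dz": 0, "rx": 0, "ry": 0, "rz": 0}, {"dx": 0, "dy": 0, "dz": 0, "rx": 0, "ry": 0, "rz": 0}, {"dx": 0, "dy": 0, "dz": 0, "rx": 0, "ry": 0, "rz": 0}, {"dx": 0, "dy": 0, "dz": 0, "rx": 0, "ry": 0, "rz": 0}, {"dx": 0, "dy": 0, "dz": 0, "rx": 0, "ry": 0, "rz": 0}, {"dx": 0, "dy": 0, "dz": 0, "rx": 0, "ry": 0, "rz": 0}, {"dx": 0, "dy": 0, "dz": 0.5, "rx": 0, "ry": 0, "rz": 0}, {"dx": 0, "dy": 0, "dz": 1, "rx": 0, "ry": 0, "rz": 0}, {"dx": 0, "dy": 0, "dz": 1, "rx": 0, "ry": 0, "rz": 0}, {"dx": 0, "dy": 0, "dz": 1, "rx": 0, "ry": 0, "rz": 0}], claw=100)

```text
t: 11.5
tcp_pos: [0.6528, -0.2576, 0.1324]
tool_rot: [0.167, 0.986, -0.0, 0.001]
force: [0.7, -0.1, -0.3]
finger_gap: 1.0
gripper_force: 0.0
```

>>> move_arm(targets=[{"dx": -0.33, "dy": 0.96, "dz": 0.8, "rx": 0, "ry": 0, "rz": 0.12}, {"dx": -0.33, "dy": 0.96, "dz": 0.8, "rx": 0, "ry": 0, "rz": 0.12}, {"dx": -0.33, "dy": 0.96, "dz": 0.8, "rx": 0, "ry": 0, "rz": 0.12}, {"dx": -0.33, "dy": 0.96, "dz": 0, "rx": 0, "ry": 0, "rz": 0.12}, {"dx": -0.33, "dy": 0.96, "dz": 0, "rx": 0, "ry": 0, "rz": 0.12}, {"dx": -0.33, "dy": 0.96, "dz": 0, "rx": 0, "ry": 0, "rz": 0.12}, {"dx": -0.33, "dy": 0.96, "dz": 0, "rx": 0, "ry": 0, "rz": 0.12}, {"dx": -0.33, "dy": 0.96, "dz": 0, "rx": 0, "ry": 0, "rz": 0.12}, {"dx": -0.33, "dy": 0.96, "dz": 0, "rx": 0, "ry": 0, "rz": 0.12}, {"dx": -0.33, "dy": 0.96, "dz": 0, "rx": 0, "ry": 0, "rz": 0.1}])

```text
t: 12.75
tcp_pos: [0.5695, -0.0158, 0.1905]
tool_rot: [-0.142, 0.99, 0.0, -0.0]
force: [-0.4, -0.0, 0.6]
finger_gap: 0.997
gripper_force: 0.0
```

>>> move_arm(targets=[{"dx": -0.33, "dy": 0.96, "dz": 0, "rx": 0, "ry": 0, "rz": 0}, {"dx": -0.33, "dy": 0.96, "dz": 0, "rx": 0, "ry": 0, "rz": 0}, {"dx": -0.33, "dy": 0.96, "dz": 0, "rx": 0, "ry": 0, "rz": 0}, {"dx": -0.33, "dy": 0.96, "dz": 0, "rx": 0, "ry": 0, "rz": 0}, {"dx": -0.33, "dy": 0.96, "dz": 0, "rx": 0, "ry": 0, "rz": 0}, {"dx": -0.33, "dy": 0.96, "dz": 0, "rx": 0, "ry": 0, "rz": 0}, {"dx": -0.33, "dy": 0.96, "dz": 0, "rx": 0, "ry": 0, "rz": 0}, {"dx": -0.33, "dy": 0.96, "dz": 0, "rx": 0, "ry": 0, "rz": 0}, {"dx": -0.33, "dy": 0.96, "dz": 0, "rx": 0, "ry": 0, "rz": 0}, {"dx": -0.33, "dy": 0.96, "dz": 0, "rx": 0, "ry": 0, "rz": 0}])

```text
t: 14.0
tcp_pos: [0.4867, 0.2239, 0.1905]
tool_rot: [-0.141, 0.99, 0.0, 0.0]
force: [-0.5, 0.5, -0.1]
finger_gap: 0.999
gripper_force: 0.0
```

>>> move_arm(targets=[{"dx": 0, "dy": 0, "dz": -0.8, "rx": 0, "ry": 0, "rz": 0}, {"dx": 0, "dy": 0, "dz": -0.8, "rx": 0, "ry": 0, "rz": 0}, {"dx": 0, "dy": 0, "dz": -0.8, "rx": 0, "ry": 0, "rz": 0}, {"dx": 0, "dy": 0, "dz": -0.8, "rx": 0, "ry": 0, "rz": 0}, {"dx": 0, "dy": 0, "dz": -0.8, "rx": 0, "ry": 0, "rz": 0}, {"dx": 0, "dy": 0, "dz": -0.8, "rx": 0, "ry": 0, "rz": 0}, {"dx": 0, "dy": 0, "dz": -0.8, "rx": 0, "ry": 0, "rz": 0}, {"dx": 0, "dy": 0, "dz": 0, "rx": 0, "ry": 0, "rz": 0}, {"dx": 0, "dy": 0, "dz": 0, "rx": 0, "ry": 0, "rz": 0}, {"dx": 0, "dy": 0, "dz": 0, "rx": 0, "ry": 0, "rz": 0}])

```text
t: 15.25
tcp_pos: [0.4881, 0.2229, 0.0515]
tool_rot: [-0.14, 0.99, 0.0, 0.001]
force: [-0.3, -0.3, -0.2]
finger_gap: 0.999
gripper_force: 0.0
```

>>> move_arm(targets=[{"dx": 0, "dy": 0, "dz": 0, "rx": 0, "ry": 0, "rz": 0}, {"dx": 0, "dy": 0, "dz": 0, "rx": 0, "ry": 0, "rz": 0}, {"dx": 0, "dy": 0, "dz": 0, "rx": 0, "ry": 0, "rz": 0}, {"dx": 0, "dy": 0, "dz": 0, "rx": 0, "ry": 0, "rz": 0}, {"dx": 0, "dy": 0, "dz": 0, "rx": 0, "ry": 0, "rz": 0}, {"dx": 0, "dy": 0, "dz": 0, "rx": 0, "ry": 0, "rz": 0}, {"dx": 0, "dy": 0, "dz": 0, "rx": 0, "ry": 0, "rz": 0}, {"dx": 0, "dy": 0, "dz": 0, "rx": 0, "ry": 0, "rz": 0}, {"dx": 0, "dy": 0, "dz": 0, "rx": 0, "ry": 0, "rz": 0}, {"dx": 0, "dy": 0, "dz": 0.2, "rx": 0, "ry": 0, "rz": 0}], claw=15)

```text
t: 16.5
tcp_pos: [0.487, 0.2222, 0.055]
tool_rot: [-0.14, 0.99, -0.0, -0.001]
force: [0.7, 0.1, -0.8]
finger_gap: 0.364
gripper_force: 39.4
```

>>> move_arm(targets=[{"dx": 0, "dy": 0, "dz": 1, "rx": 0, "ry": 0, "rz": 0}, {"dx": 0, "dy": 0, "dz": 1, "rx": 0, "ry": 0, "rz": 0}, {"dx": 0, "dy": 0, "dz": 1, "rx": 0, "ry": 0, "rz": 0}, {"dx": 0, "dy": 0, "dz": 1, "rx": 0, "ry": 0, "rz": 0}, {"dx": 0, "dy": 0, "dz": 1, "rx": 0, "ry": 0, "rz": 0}, {"dx": 0, "dy": 0, "dz": 1, "rx": 0, "ry": 0, "rz": 0}, {"dx": 0.12, "dy": -0.5, "dz": 0, "rx": 0, "ry": 0, "rz": -0.2}, {"dx": 0.24, "dy": -1, "dz": 0, "rx": 0, "ry": 0, "rz": -0.2}, {"dx": 0.24, "dy": -1, "dz": 0, "rx": 0, "ry": 0, "rz": -0.2}, {"dx": 0.24, "dy": -1, "dz": 0, "rx": 0, "ry": 0, "rz": -0.2}])

```text
t: 17.75
tcp_pos: [0.5081, 0.1341, 0.2051]
tool_rot: [0.07, 0.998, -0.0, -0.001]
force: [0.1, -0.9, -1.1]
finger_gap: 0.365
gripper_force: 39.5
```

>>> move_arm(targets=[{"dx": 0.24, "dy": -1, "dz": 0, "rx": 0, "ry": 0, "rz": -0.2}, {"dx": 0.24, "dy": -1, "dz": 0, "rx": 0, "ry": 0, "rz": -0.18}, {"dx": 0.24, "dy": -1, "dz": 0, "rx": 0, "ry": 0, "rz": 0}, {"dx": 0.24, "dy": -1, "dz": 0, "rx": 0, "ry": 0, "rz": 0}, {"dx": 0.24, "dy": -1, "dz": 0, "rx": 0, "ry": 0, "rz": 0}, {"dx": 0.24, "dy": -1, "dz": 0, "rx": 0, "ry": 0, "rz": 0}, {"dx": 0.24, "dy": -1, "dz": 0, "rx": 0, "ry": 0, "rz": 0}, {"dx": 0.24, "dy": -1, "dz": 0, "rx": 0, "ry": 0, "rz": 0}, {"dx": 0.24, "dy": -1, "dz": 0, "rx": 0, "ry": 0, "rz": 0}, {"dx": 0.24, "dy": -1, "dz": 0, "rx": 0, "ry": 0, "rz": 0}])

```text
t: 19.0
tcp_pos: [0.5682, -0.1159, 0.205]
tool_rot: [0.167, 0.986, 0.0, -0.001]
force: [-0.7, -0.8, -0.7]
finger_gap: 0.362
gripper_force: 39.5
```

>>> move_arm(targets=[{"dx": 0.22, "dy": -0.98, "dz": 0, "rx": 0, "ry": 0, "rz": 0}, {"dx": 0.22, "dy": -0.98, "dz": 0, "rx": 0, "ry": 0, "rz": 0}, {"dx": 0.22, "dy": -0.98, "dz": 0, "rx": 0, "ry": 0, "rz": 0}, {"dx": 0.22, "dy": -0.98, "dz": 0, "rx": 0, "ry": 0, "rz": 0}, {"dx": 0.22, "dy": -0.98, "dz": 0, "rx": 0, "ry": 0, "rz": 0}, {"dx": 0, "dy": 0, "dz": 0, "rx": 0, "ry": 0, "rz": 0}, {"dx": 0, "dy": 0, "dz": -0.5, "rx": 0, "ry": 0, "rz": 0}, {"dx": 0, "dy": 0, "dz": -1, "rx": 0, "ry": 0, "rz": 0}, {"dx": 0, "dy": 0, "dz": -0.5, "rx": 0, "ry": 0, "rz": 0}, {"dx": 0, "dy": 0, "dz": 0, "rx": 0, "ry": 0, "rz": 0}])

```text
t: 20.25
tcp_pos: [0.5951, -0.2362, 0.154]
tool_rot: [0.167, 0.986, 0.001, -0.002]
force: [-0.3, -0.7, -1.0]
finger_gap: 0.361
gripper_force: 39.6
```

>>> move_arm(targets=[{"dx": 0, "dy": 0, "dz": -1, "rx": 0, "ry": 0, "rz": 0}, {"dx": 0, "dy": 0, "dz": -1, "rx": 0, "ry": 0, "rz": 0}, {"dx": 0, "dy": 0, "dz": -0.9, "rx": 0, "ry": 0, "rz": 0}, {"dx": 0, "dy": 0, "dz": -0.7, "rx": 0, "ry": 0, "rz": 0}, {"dx": 0, "dy": 0, "dz": -0.5, "rx": 0, "ry": 0, "rz": 0}, {"dx": 0, "dy": 0, "dz": -0.37, "rx": 0, "ry": 0, "rz": 0}, {"dx": 0, "dy": 0, "dz": 0, "rx": 0, "ry": 0, "rz": 0}, {"dx": 0, "dy": 0, "dz": 0, "rx": 0, "ry": 0, "rz": 0}, {"dx": 0, "dy": 0, "dz": 0, "rx": 0, "ry": 0, "rz": 0}, {"dx": 0, "dy": 0, "dz": 0, "rx": 0, "ry": 0, "rz": 0}])

```text
t: 21.5
tcp_pos: [0.5964, -0.2376, 0.0443]
tool_rot: [0.168, 0.986, -0.0, 0.0]
force: [-0.3, -0.1, -0.5]
finger_gap: 0.365
gripper_force: 39.6
```

>>> move_arm(targets=[{"dx": 0, "dy": 0, "dz": 0, "rx": 0, "ry": 0, "rz": 0}, {"dx": 0, "dy": 0, "dz": 0, "rx": 0, "ry": 0, "rz": 0}, {"dx": 0, "dy": 0, "dz": 0, "rx": 0, "ry": 0, "rz": 0}, {"dx": 0, "dy": 0, "dz": 0, "rx": 0, "ry": 0, "rz": 0}, {"dx": 0, "dy": 0, "dz": 0, "rx": 0, "ry": 0, "rz": 0}, {"dx": 0, "dy": 0, "dz": 0, "rx": 0, "ry": 0, "rz": 0}, {"dx": 0, "dy": 0, "dz": 0.5, "rx": 0, "ry": 0, "rz": 0}, {"dx": 0, "dy": 0, "dz": 1, "rx": 0, "ry": 0, "rz": 0}, {"dx": 0, "dy": 0, "dz": 1, "rx": 0, "ry": 0, "rz": 0}, {"dx": 0, "dy": 0, "dz": 1, "rx": 0, "ry": 0, "rz": 0}], claw=100)

```text
t: 22.75
tcp_pos: [0.5962, -0.2376, 0.1331]
tool_rot: [0.168, 0.986, -0.0, 0.0]
force: [-0.3, 0.6, -0.3]
finger_gap: 1.002
gripper_force: 0.0
```

>>> move_arm(targets=[{"dx": -0.09, "dy": 0.95, "dz": 0.8, "rx": 0, "ry": 0, "rz": 0.12}, {"dx": -0.09, "dy": 0.95, "dz": 0.8, "rx": 0, "ry": 0, "rz": 0.12}, {"dx": -0.09, "dy": 0.95, "dz": 0.8, "rx": 0, "ry": 0, "rz": 0.12}, {"dx": -0.09, "dy": 0.95, "dz": 0, "rx": 0, "ry": 0, "rz": 0.12}, {"dx": -0.09, "dy": 0.95, "dz": 0, "rx": 0, "ry": 0, "rz": 0.12}, {"dx": -0.09, "dy": 0.95, "dz": 0, "rx": 0, "ry": 0, "rz": 0.12}, {"dx": -0.09, "dy": 0.95, "dz": 0, "rx": 0, "ry": 0, "rz": 0.12}, {"dx": -0.09, "dy": 0.95, "dz": 0, "rx": 0, "ry": 0, "rz": 0.12}, {"dx": -0.09, "dy": 0.95, "dz": 0, "rx": 0, "ry": 0, "rz": 0.12}, {"dx": -0.09, "dy": 0.95, "dz": 0, "rx": 0, "ry": 0, "rz": 0.1}])

```text
t: 24.0
tcp_pos: [0.5728, 0.0017, 0.1904]
tool_rot: [-0.142, 0.99, 0.0, -0.001]
force: [-0.4, 0.1, -0.4]
finger_gap: 0.997
gripper_force: 0.0
```

Run:
```python
from h import *
b=cams.snapshot("side")[120:340,200:420]
cv2.imwrite("pics/p3.png",cv2.resize(b,(600,600))[:,:,::-1])
a=cams.snapshot("top")
for c in H:
    for n in("side","top"):
        im=cams.snapshot(n)
        for ce,st in blobs(mask(im,c),30):
            p=ray(n,ce,.084 if n=="side" else .092)
            if .4<p[0]<.7 and -.3<p[1]<.33:print(c,n,st,p.round(3))
```

```text
red side [222 180  25  17 148] [0.426 0.124 0.084]
red side [343 278  14  16 179] [ 0.651 -0.256  0.084]
red top [419 165  16  16 193] [ 0.651 -0.254  0.092]
yellow side [280 168  21  14  93] [0.585 0.161 0.084]
yellow top [159 160  16  18 150] [0.603 0.262 0.092]
green side [316 274  13   9  94] [ 0.595 -0.228  0.084]
green top [409 191  14  16 162] [ 0.596 -0.235  0.092]
blue side [269 153  10  11  90] [0.551 0.253 0.084]
blue side [260 173  24  14  94] [0.529 0.146 0.084]
blue top [164 186  17  15 166] [0.552 0.24  0.092]
blue top [167 213  25   7  44] [0.507 0.216 0.092]
```

View pics/p3.png

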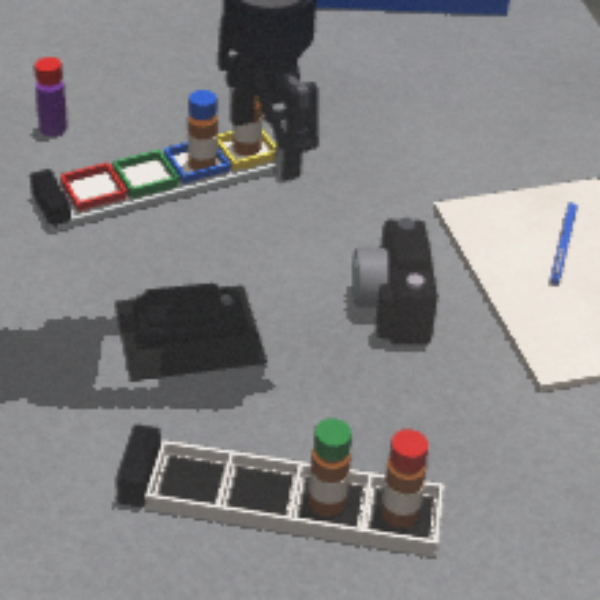

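Green (332,470) and red (405,480) stand upright in their wells, and the blue and yellow vials and the camera haven't moved. Now blue.

>>> move_arm(targets=[{"dx": -0.09, "dy": 0.95, "dz": 0, "rx": 0, "ry": 0, "rz": 0}, {"dx": -0.09, "dy": 0.95, "dz": 0, "rx": 0, "ry": 0, "rz": 0}, {"dx": -0.09, "dy": 0.95, "dz": 0, "rx": 0, "ry": 0, "rz": 0}, {"dx": -0.09, "dy": 0.95, "dz": 0, "rx": 0, "ry": 0, "rz": 0}, {"dx": -0.09, "dy": 0.95, "dz": 0, "rx": 0, "ry": 0, "rz": 0}, {"dx": -0.09, "dy": 0.95, "dz": 0, "rx": 0, "ry": 0, "rz": 0}, {"dx": -0.09, "dy": 0.95, "dz": 0, "rx": 0, "ry": 0, "rz": 0}, {"dx": -0.09, "dy": 0.95, "dz": 0, "rx": 0, "ry": 0, "rz": 0}, {"dx": -0.09, "dy": 0.95, "dz": 0, "rx": 0, "ry": 0, "rz": 0}, {"dx": -0.09, "dy": 0.95, "dz": 0, "rx": 0, "ry": 0, "rz": 0}])

```text
t: 25.75
tcp_pos: [0.5512, 0.2378, 0.1913]
tool_rot: [-0.14, 0.99, -0.0, 0.0]
force: [-0.1, 0.4, 0.5]
finger_gap: 1.002
gripper_force: 0.0
```

>>> move_arm(targets=[{"dx": 0, "dy": 0, "dz": -0.8, "rx": 0, "ry": 0, "rz": 0}, {"dx": 0, "dy": 0, "dz": -0.8, "rx": 0, "ry": 0, "rz": 0}, {"dx": 0, "dy": 0, "dz": -0.8, "rx": 0, "ry": 0, "rz": 0}, {"dx": 0, "dy": 0, "dz": -0.8, "rx": 0, "ry": 0, "rz": 0}, {"dx": 0, "dy": 0, "dz": -0.8, "rx": 0, "ry": 0, "rz": 0}, {"dx": 0, "dy": 0, "dz": -0.8, "rx": 0, "ry": 0, "rz": 0}, {"dx": 0, "dy": 0, "dz": -0.8, "rx": 0, "ry": 0, "rz": 0}, {"dx": 0, "dy": 0, "dz": 0, "rx": 0, "ry": 0, "rz": 0}, {"dx": 0, "dy": 0, "dz": 0, "rx": 0, "ry": 0, "rz": 0}, {"dx": 0, "dy": 0, "dz": 0, "rx": 0, "ry": 0, "rz": 0}])

```text
t: 27.0
tcp_pos: [0.5519, 0.2376, 0.0523]
tool_rot: [-0.14, 0.99, 0.0, 0.001]
force: [0.2, 0.3, -0.5]
finger_gap: 1.001
gripper_force: 0.0
```

>>> move_arm(targets=[{"dx": 0, "dy": 0, "dz": 0, "rx": 0, "ry": 0, "rz": 0}, {"dx": 0, "dy": 0, "dz": 0, "rx": 0, "ry": 0, "rz": 0}, {"dx": 0, "dy": 0, "dz": 0, "rx": 0, "ry": 0, "rz": 0}, {"dx": 0, "dy": 0, "dz": 0, "rx": 0, "ry": 0, "rz": 0}, {"dx": 0, "dy": 0, "dz": 0, "rx": 0, "ry": 0, "rz": 0}, {"dx": 0, "dy": 0, "dz": 0, "rx": 0, "ry": 0, "rz": 0}, {"dx": 0, "dy": 0, "dz": 0, "rx": 0, "ry": 0, "rz": 0}, {"dx": 0, "dy": 0, "dz": 0, "rx": 0, "ry": 0, "rz": 0}, {"dx": 0, "dy": 0, "dz": 0, "rx": 0, "ry": 0, "rz": 0}, {"dx": 0, "dy": 0, "dz": 0.2, "rx": 0, "ry": 0, "rz": 0}], claw=15)

```text
t: 28.25
tcp_pos: [0.5504, 0.2372, 0.0556]
tool_rot: [-0.14, 0.99, -0.0, -0.001]
force: [-0.9, -0.2, -0.6]
finger_gap: 0.359
gripper_force: 39.4
```

>>> move_arm(targets=[{"dx": 0, "dy": 0, "dz": 1, "rx": 0, "ry": 0, "rz": 0}, {"dx": 0, "dy": 0, "dz": 1, "rx": 0, "ry": 0, "rz": 0}, {"dx": 0, "dy": 0, "dz": 1, "rx": 0, "ry": 0, "rz": 0}, {"dx": 0, "dy": 0, "dz": 1, "rx": 0, "ry": 0, "rz": 0}, {"dx": 0, "dy": 0, "dz": 1, "rx": 0, "ry": 0, "rz": 0}, {"dx": 0, "dy": 0, "dz": 1, "rx": 0, "ry": 0, "rz": 0}, {"dx": 0, "dy": -0.5, "dz": 0, "rx": 0, "ry": 0, "rz": -0.2}, {"dx": 0, "dy": -1, "dz": 0, "rx": 0, "ry": 0, "rz": -0.2}, {"dx": 0, "dy": -1, "dz": 0, "rx": 0, "ry": 0, "rz": -0.2}, {"dx": 0, "dy": -1, "dz": 0, "rx": 0, "ry": 0, "rz": -0.2}])

```text
t: 29.5
tcp_pos: [0.5505, 0.149, 0.2057]
tool_rot: [0.07, 0.998, -0.0, -0.001]
force: [1.3, -0.3, -0.9]
finger_gap: 0.36
gripper_force: 39.5
```

>>> move_arm(targets=[{"dx": -0.02, "dy": -1, "dz": 0, "rx": 0, "ry": 0, "rz": -0.2}, {"dx": -0.02, "dy": -1, "dz": 0, "rx": 0, "ry": 0, "rz": -0.18}, {"dx": -0.02, "dy": -1, "dz": 0, "rx": 0, "ry": 0, "rz": 0}, {"dx": -0.02, "dy": -1, "dz": 0, "rx": 0, "ry": 0, "rz": 0}, {"dx": -0.02, "dy": -1, "dz": 0, "rx": 0, "ry": 0, "rz": 0}, {"dx": -0.02, "dy": -1, "dz": 0, "rx": 0, "ry": 0, "rz": 0}, {"dx": -0.02, "dy": -1, "dz": 0, "rx": 0, "ry": 0, "rz": 0}, {"dx": -0.02, "dy": -1, "dz": 0, "rx": 0, "ry": 0, "rz": 0}, {"dx": -0.02, "dy": -1, "dz": 0, "rx": 0, "ry": 0, "rz": 0}, {"dx": -0.02, "dy": -1, "dz": 0, "rx": 0, "ry": 0, "rz": 0}])

```text
t: 30.75
tcp_pos: [0.5454, -0.1009, 0.2057]
tool_rot: [0.168, 0.986, -0.0, -0.001]
force: [-0.4, 0.7, -1.0]
finger_gap: 0.361
gripper_force: 39.5
```

>>> move_arm(targets=[{"dx": -0.05, "dy": -0.94, "dz": 0, "rx": 0, "ry": 0, "rz": 0}, {"dx": -0.05, "dy": -0.94, "dz": 0, "rx": 0, "ry": 0, "rz": 0}, {"dx": -0.05, "dy": -0.94, "dz": 0, "rx": 0, "ry": 0, "rz": 0}, {"dx": -0.05, "dy": -0.94, "dz": 0, "rx": 0, "ry": 0, "rz": 0}, {"dx": -0.05, "dy": -0.94, "dz": 0, "rx": 0, "ry": 0, "rz": 0}, {"dx": 0, "dy": 0, "dz": 0, "rx": 0, "ry": 0, "rz": 0}, {"dx": 0, "dy": 0, "dz": -0.5, "rx": 0, "ry": 0, "rz": 0}, {"dx": 0, "dy": 0, "dz": -1, "rx": 0, "ry": 0, "rz": 0}, {"dx": 0, "dy": 0, "dz": -0.5, "rx": 0, "ry": 0, "rz": 0}, {"dx": 0, "dy": 0, "dz": 0, "rx": 0, "ry": 0, "rz": 0}])

```text
t: 32.0
tcp_pos: [0.539, -0.2163, 0.1549]
tool_rot: [0.167, 0.986, 0.001, -0.002]
force: [0.5, 0.2, -0.2]
finger_gap: 0.361
gripper_force: 39.6
```

>>> move_arm(targets=[{"dx": 0, "dy": 0, "dz": -1, "rx": 0, "ry": 0, "rz": 0}, {"dx": 0, "dy": 0, "dz": -1, "rx": 0, "ry": 0, "rz": 0}, {"dx": 0, "dy": 0, "dz": -0.9, "rx": 0, "ry": 0, "rz": 0}, {"dx": 0, "dy": 0, "dz": -0.7, "rx": 0, "ry": 0, "rz": 0}, {"dx": 0, "dy": 0, "dz": -0.5, "rx": 0, "ry": 0, "rz": 0}, {"dx": 0, "dy": 0, "dz": -0.4, "rx": 0, "ry": 0, "rz": 0}, {"dx": 0, "dy": 0, "dz": 0, "rx": 0, "ry": 0, "rz": 0}, {"dx": 0, "dy": 0, "dz": 0, "rx": 0, "ry": 0, "rz": 0}, {"dx": 0, "dy": 0, "dz": 0, "rx": 0, "ry": 0, "rz": 0}, {"dx": 0, "dy": 0, "dz": 0, "rx": 0, "ry": 0, "rz": 0}])

```text
t: 33.25
tcp_pos: [0.5401, -0.2176, 0.0443]
tool_rot: [0.168, 0.986, -0.0, 0.0]
force: [-0.3, -0.1, -0.5]
finger_gap: 0.364
gripper_force: 39.6
```

>>> move_arm(targets=[{"dx": 0, "dy": 0, "dz": 0, "rx": 0, "ry": 0, "rz": 0}, {"dx": 0, "dy": 0, "dz": 0, "rx": 0, "ry": 0, "rz": 0}, {"dx": 0, "dy": 0, "dz": 0, "rx": 0, "ry": 0, "rz": 0}, {"dx": 0, "dy": 0, "dz": 0, "rx": 0, "ry": 0, "rz": 0}, {"dx": 0, "dy": 0, "dz": 0, "rx": 0, "ry": 0, "rz": 0}, {"dx": 0, "dy": 0, "dz": 0, "rx": 0, "ry": 0, "rz": 0}, {"dx": 0, "dy": 0, "dz": 0.5, "rx": 0, "ry": 0, "rz": 0}, {"dx": 0, "dy": 0, "dz": 1, "rx": 0, "ry": 0, "rz": 0}, {"dx": 0, "dy": 0, "dz": 1, "rx": 0, "ry": 0, "rz": 0}, {"dx": 0, "dy": 0, "dz": 1, "rx": 0, "ry": 0, "rz": 0}], claw=100)

```text
t: 34.5
tcp_pos: [0.5399, -0.2175, 0.133]
tool_rot: [0.168, 0.986, -0.0, 0.0]
force: [-0.8, -0.2, -0.3]
finger_gap: 0.999
gripper_force: 0.0
```

>>> move_arm(targets=[{"dx": 0.12, "dy": 0.95, "dz": 0.8, "rx": 0, "ry": 0, "rz": 0.12}, {"dx": 0.12, "dy": 0.95, "dz": 0.8, "rx": 0, "ry": 0, "rz": 0.12}, {"dx": 0.12, "dy": 0.95, "dz": 0.8, "rx": 0, "ry": 0, "rz": 0.12}, {"dx": 0.12, "dy": 0.95, "dz": 0, "rx": 0, "ry": 0, "rz": 0.12}, {"dx": 0.12, "dy": 0.95, "dz": 0, "rx": 0, "ry": 0, "rz": 0.12}, {"dx": 0.12, "dy": 0.95, "dz": 0, "rx": 0, "ry": 0, "rz": 0.12}, {"dx": 0.12, "dy": 0.95, "dz": 0, "rx": 0, "ry": 0, "rz": 0.12}, {"dx": 0.12, "dy": 0.95, "dz": 0, "rx": 0, "ry": 0, "rz": 0.12}, {"dx": 0.12, "dy": 0.95, "dz": 0, "rx": 0, "ry": 0, "rz": 0.12}, {"dx": 0.12, "dy": 0.95, "dz": 0, "rx": 0, "ry": 0, "rz": 0.1}])

```text
t: 35.75
tcp_pos: [0.5699, 0.0208, 0.1922]
tool_rot: [-0.141, 0.99, -0.0, 0.0]
force: [0.7, 0.4, 0.2]
finger_gap: 1.002
gripper_force: 0.0
```

>>> move_arm(targets=[{"dx": 0.12, "dy": 0.96, "dz": 0, "rx": 0, "ry": 0, "rz": 0}, {"dx": 0.12, "dy": 0.96, "dz": 0, "rx": 0, "ry": 0, "rz": 0}, {"dx": 0.12, "dy": 0.96, "dz": 0, "rx": 0, "ry": 0, "rz": 0}, {"dx": 0.12, "dy": 0.96, "dz": 0, "rx": 0, "ry": 0, "rz": 0}, {"dx": 0.12, "dy": 0.96, "dz": 0, "rx": 0, "ry": 0, "rz": 0}, {"dx": 0.12, "dy": 0.96, "dz": 0, "rx": 0, "ry": 0, "rz": 0}, {"dx": 0.12, "dy": 0.96, "dz": 0, "rx": 0, "ry": 0, "rz": 0}, {"dx": 0.12, "dy": 0.96, "dz": 0, "rx": 0, "ry": 0, "rz": 0}, {"dx": 0.12, "dy": 0.96, "dz": 0, "rx": 0, "ry": 0, "rz": 0}, {"dx": 0.12, "dy": 0.96, "dz": 0, "rx": 0, "ry": 0, "rz": 0}])

```text
t: 37.0
tcp_pos: [0.6, 0.2612, 0.1918]
tool_rot: [-0.14, 0.99, 0.0, 0.0]
force: [0.3, 0.3, 0.5]
finger_gap: 0.999
gripper_force: 0.0
```

>>> move_arm(targets=[{"dx": 0, "dy": 0, "dz": -0.8, "rx": 0, "ry": 0, "rz": 0}, {"dx": 0, "dy": 0, "dz": -0.8, "rx": 0, "ry": 0, "rz": 0}, {"dx": 0, "dy": 0, "dz": -0.8, "rx": 0, "ry": 0, "rz": 0}, {"dx": 0, "dy": 0, "dz": -0.8, "rx": 0, "ry": 0, "rz": 0}, {"dx": 0, "dy": 0, "dz": -0.8, "rx": 0, "ry": 0, "rz": 0}, {"dx": 0, "dy": 0, "dz": -0.8, "rx": 0, "ry": 0, "rz": 0}, {"dx": 0, "dy": 0, "dz": -0.8, "rx": 0, "ry": 0, "rz": 0}, {"dx": 0, "dy": 0, "dz": 0, "rx": 0, "ry": 0, "rz": 0}, {"dx": 0, "dy": 0, "dz": 0, "rx": 0, "ry": 0, "rz": 0}, {"dx": 0, "dy": 0, "dz": 0, "rx": 0, "ry": 0, "rz": 0}])

```text
t: 38.25
tcp_pos: [0.6006, 0.2602, 0.0523]
tool_rot: [-0.14, 0.99, 0.0, 0.001]
force: [-0.3, 0.1, -0.1]
finger_gap: 1.003
gripper_force: 0.0
```

>>> move_arm(targets=[{"dx": 0, "dy": 0, "dz": 0, "rx": 0, "ry": 0, "rz": 0}, {"dx": 0, "dy": 0, "dz": 0, "rx": 0, "ry": 0, "rz": 0}, {"dx": 0, "dy": 0, "dz": 0, "rx": 0, "ry": 0, "rz": 0}, {"dx": 0, "dy": 0, "dz": 0, "rx": 0, "ry": 0, "rz": 0}, {"dx": 0, "dy": 0, "dz": 0, "rx": 0, "ry": 0, "rz": 0}, {"dx": 0, "dy": 0, "dz": 0, "rx": 0, "ry": 0, "rz": 0}, {"dx": 0, "dy": 0, "dz": 0, "rx": 0, "ry": 0, "rz": 0}, {"dx": 0, "dy": 0, "dz": 0, "rx": 0, "ry": 0, "rz": 0}, {"dx": 0, "dy": 0, "dz": 0, "rx": 0, "ry": 0, "rz": 0}, {"dx": 0, "dy": 0, "dz": 0.2, "rx": 0, "ry": 0, "rz": 0}], claw=15)

```text
t: 39.5
tcp_pos: [0.5991, 0.2596, 0.0555]
tool_rot: [-0.14, 0.99, -0.0, -0.001]
force: [-0.7, 0.6, -0.6]
finger_gap: 0.363
gripper_force: 39.4
```

>>> move_arm(targets=[{"dx": 0, "dy": 0, "dz": 1, "rx": 0, "ry": 0, "rz": 0}, {"dx": 0, "dy": 0, "dz": 1, "rx": 0, "ry": 0, "rz": 0}, {"dx": 0, "dy": 0, "dz": 1, "rx": 0, "ry": 0, "rz": 0}, {"dx": 0, "dy": 0, "dz": 1, "rx": 0, "ry": 0, "rz": 0}, {"dx": 0, "dy": 0, "dz": 1, "rx": 0, "ry": 0, "rz": 0}, {"dx": 0, "dy": 0, "dz": 1, "rx": 0, "ry": 0, "rz": 0}, {"dx": -0.12, "dy": -0.5, "dz": 0, "rx": 0, "ry": 0, "rz": -0.2}, {"dx": -0.25, "dy": -1, "dz": 0, "rx": 0, "ry": 0, "rz": -0.2}, {"dx": -0.25, "dy": -1, "dz": 0, "rx": 0, "ry": 0, "rz": -0.2}, {"dx": -0.25, "dy": -1, "dz": 0, "rx": 0, "ry": 0, "rz": -0.2}])

```text
t: 40.75
tcp_pos: [0.5773, 0.1714, 0.2056]
tool_rot: [0.07, 0.998, -0.0, -0.001]
force: [1.3, -0.3, -0.7]
finger_gap: 0.361
gripper_force: 39.4
```

>>> move_arm(targets=[{"dx": -0.25, "dy": -1, "dz": 0, "rx": 0, "ry": 0, "rz": -0.2}, {"dx": -0.25, "dy": -1, "dz": 0, "rx": 0, "ry": 0, "rz": -0.18}, {"dx": -0.25, "dy": -1, "dz": 0, "rx": 0, "ry": 0, "rz": 0}, {"dx": -0.25, "dy": -1, "dz": 0, "rx": 0, "ry": 0, "rz": 0}, {"dx": -0.25, "dy": -1, "dz": 0, "rx": 0, "ry": 0, "rz": 0}, {"dx": -0.25, "dy": -1, "dz": 0, "rx": 0, "ry": 0, "rz": 0}, {"dx": -0.25, "dy": -1, "dz": 0, "rx": 0, "ry": 0, "rz": 0}, {"dx": -0.25, "dy": -1, "dz": 0, "rx": 0, "ry": 0, "rz": 0}, {"dx": -0.25, "dy": -1, "dz": 0, "rx": 0, "ry": 0, "rz": 0}, {"dx": -0.25, "dy": -1, "dz": 0, "rx": 0, "ry": 0, "rz": 0}])

```text
t: 42.0
tcp_pos: [0.5148, -0.0785, 0.2059]
tool_rot: [0.168, 0.986, -0.0, -0.001]
force: [0.9, -0.1, -1.0]
finger_gap: 0.366
gripper_force: 39.4
```

>>> move_arm(targets=[{"dx": -0.26, "dy": -0.96, "dz": 0, "rx": 0, "ry": 0, "rz": 0}, {"dx": -0.26, "dy": -0.96, "dz": 0, "rx": 0, "ry": 0, "rz": 0}, {"dx": -0.26, "dy": -0.96, "dz": 0, "rx": 0, "ry": 0, "rz": 0}, {"dx": -0.26, "dy": -0.96, "dz": 0, "rx": 0, "ry": 0, "rz": 0}, {"dx": -0.26, "dy": -0.96, "dz": 0, "rx": 0, "ry": 0, "rz": 0}, {"dx": 0, "dy": 0, "dz": 0, "rx": 0, "ry": 0, "rz": 0}, {"dx": 0, "dy": 0, "dz": -0.5, "rx": 0, "ry": 0, "rz": 0}, {"dx": 0, "dy": 0, "dz": -1, "rx": 0, "ry": 0, "rz": 0}, {"dx": 0, "dy": 0, "dz": -0.5, "rx": 0, "ry": 0, "rz": 0}, {"dx": 0, "dy": 0, "dz": 0, "rx": 0, "ry": 0, "rz": 0}])

```text
t: 43.25
tcp_pos: [0.4824, -0.1963, 0.155]
tool_rot: [0.167, 0.986, 0.001, -0.002]
force: [0.6, 0.9, -1.5]
finger_gap: 0.359
gripper_force: 39.5
```

>>> move_arm(targets=[{"dx": 0, "dy": 0, "dz": -1, "rx": 0, "ry": 0, "rz": 0}, {"dx": 0, "dy": 0, "dz": -1, "rx": 0, "ry": 0, "rz": 0}, {"dx": 0, "dy": 0, "dz": -0.9, "rx": 0, "ry": 0, "rz": 0}, {"dx": 0, "dy": 0, "dz": -0.7, "rx": 0, "ry": 0, "rz": 0}, {"dx": 0, "dy": 0, "dz": -0.5, "rx": 0, "ry": 0, "rz": 0}, {"dx": 0, "dy": 0, "dz": -0.4, "rx": 0, "ry": 0, "rz": 0}, {"dx": 0, "dy": 0, "dz": 0, "rx": 0, "ry": 0, "rz": 0}, {"dx": 0, "dy": 0, "dz": 0, "rx": 0, "ry": 0, "rz": 0}, {"dx": 0, "dy": 0, "dz": 0, "rx": 0, "ry": 0, "rz": 0}, {"dx": 0, "dy": 0, "dz": 0, "rx": 0, "ry": 0, "rz": 0}])

```text
t: 44.5
tcp_pos: [0.4833, -0.1976, 0.0442]
tool_rot: [0.167, 0.986, -0.0, 0.0]
force: [-0.5, -0.5, -1.6]
finger_gap: 0.361
gripper_force: 39.5
```

>>> move_arm(targets=[{"dx": 0, "dy": 0, "dz": 0, "rx": 0, "ry": 0, "rz": 0}, {"dx": 0, "dy": 0, "dz": 0, "rx": 0, "ry": 0, "rz": 0}, {"dx": 0, "dy": 0, "dz": 0, "rx": 0, "ry": 0, "rz": 0}, {"dx": 0, "dy": 0, "dz": 0, "rx": 0, "ry": 0, "rz": 0}, {"dx": 0, "dy": 0, "dz": 0, "rx": 0, "ry": 0, "rz": 0}, {"dx": 0, "dy": 0, "dz": 0, "rx": 0, "ry": 0, "rz": 0}, {"dx": 0, "dy": 0, "dz": 0.5, "rx": 0, "ry": 0, "rz": 0}, {"dx": 0, "dy": 0, "dz": 1, "rx": 0, "ry": 0, "rz": 0}, {"dx": 0, "dy": 0, "dz": 1, "rx": 0, "ry": 0, "rz": 0}, {"dx": 0, "dy": 0, "dz": 1, "rx": 0, "ry": 0, "rz": 0}], claw=100)

```text
t: 45.75
tcp_pos: [0.4831, -0.1975, 0.1329]
tool_rot: [0.168, 0.986, -0.0, 0.0]
force: [0.2, -0.1, 0.2]
finger_gap: 1.002
gripper_force: 0.0
```

>>> move_arm(targets=[{"dx": 0, "dy": 0.5, "dz": 1, "rx": 0, "ry": 0, "rz": 0}, {"dx": 0, "dy": 1, "dz": 1, "rx": 0, "ry": 0, "rz": 0}, {"dx": 0, "dy": 1, "dz": 1, "rx": 0, "ry": 0, "rz": 0}, {"dx": 0, "dy": 1, "dz": 0, "rx": 0, "ry": 0, "rz": 0}, {"dx": 0, "dy": 1, "dz": 0, "rx": 0, "ry": 0, "rz": 0}, {"dx": 0, "dy": 1, "dz": 0, "rx": 0, "ry": 0, "rz": 0}, {"dx": 0, "dy": 1, "dz": 0, "rx": 0, "ry": 0, "rz": 0}, {"dx": 0, "dy": 0.5, "dz": 0, "rx": 0, "ry": 0, "rz": 0}, {"dx": 0, "dy": 0, "dz": 0, "rx": 0, "ry": 0, "rz": 0}, {"dx": 0, "dy": 0, "dz": 0, "rx": 0, "ry": 0, "rz": 0}])

```text
t: 47.0
tcp_pos: [0.4834, -0.0231, 0.2065]
tool_rot: [0.168, 0.986, -0.0, 0.0]
force: [-0.3, -0.2, -0.3]
finger_gap: 0.996
gripper_force: 0.0
```

Run:
```python
from h import *
S=cams.snapshot("side");T=cams.snapshot("top")
cv2.imwrite("pics/p4.png",np.hstack([cv2.resize(S[190:340,220:420],(400,300)),cv2.resize(T[150:300,280:480],(400,300))])[:,:,::-1])
R=np.array([[.944,-.330],[.330,.944]])
for c in H:
    for n,im,z in(("side",S,.084),("top",T,.092)):
        for ce,st in blobs(mask(im,c),30):
            p=ray(n,ce,z)
            if .4<p[0]<.7 and -.3<p[1]<-.15:print(c,n,st,p.round(3),(R@(p[:2]-[.568,-.228])).round(3))
print(sensors.sense()["t"])
```

```text
red side [343 278  14  16 178] [ 0.651 -0.256  0.084] [0.088 0.001]
red top [419 165  16  16 194] [ 0.651 -0.254  0.092] [0.087 0.003]
yellow side [265 266  13  15 163] [ 0.486 -0.197  0.084] [-0.087  0.002]
yellow top [385 242  16  17 195] [ 0.489 -0.197  0.092] [-0.085  0.003]
green side [316 274  13   9  91] [ 0.595 -0.228  0.084] [0.026 0.009]
green top [409 191  14  16 162] [ 0.596 -0.235  0.092] [0.029 0.003]
blue side [290 270  13  15 155] [ 0.539 -0.216  0.084] [-0.031  0.002]
blue top [397 216  15  17 195] [ 0.542 -0.216  0.092] [-0.028  0.003]
47.1
```

View pics/p4.png

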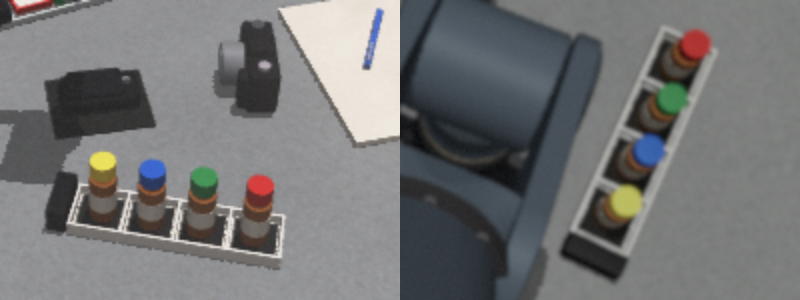

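All four vials stand upright in their wells. From the black block the order is yellow, blue, green, red, each within about 5 mm of its well centre. The camera hasn't moved and the arm is clear, so I'm handing in.

```bash
python3 -c "
from station import order
print(order.sign_off())"
```

```text
the job is handed in; nothing more can be done
None
```

The job is handed in at about 47 s of the 109 s allowed: all four vials stand upright in the rack in reverse order (yellow, blue, green, red from the black block), each within about 5 mm of its well centre; the camera and purple look-alike were left alone, and the sign-off gave no verdict.

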